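# Reset the tripped breaker of the silversmith's bench

## Robot

A 7-joint arm with a two-finger parallel gripper is mounted at the origin on the work surface. World frame = base frame: x ahead of the robot, y to its left, z up, the work surface at z = 0. Lengths are in m, angles in degrees, forces in N, time in s.
With the tool pointing down it reaches from about 0.425 to 0.95 m from the base axis. Payload 4.7 kg.
Tool frame: the origin (TCP) lies on the centre line of the jaws, within the pads' length; the fingertips stand 25 mm ahead of it and the grasp point (between the pads) lies 6 mm ahead of it; z points along the fingers, y is the line along which they close (so a half turn about z gives the same grasp; the last joint's range is limited). The gripper opens to 85 mm and grips with 20 to 120 N. Pads are 22 mm wide; open, the fingers measure 114 mm over their backs; the gripper's body (76 mm by 85 mm) begins 54 mm behind the grasp point. The pads swing forward as they close: fully open they stand 13 mm farther back than shut.
Start: joints at [-69.723, 26.849, -2.785, 87.806, 1.381, 65.374, -4.715], TCP at [0.252, 0.626, 0.256] pointing down, gripper open.
Joint ranges: [-148.3, 148.3], [-19.14, 114.17], [-79.39, 73.82], [5.75, 140.21], [-59.74, 239.74], [12.07, 113.84], [-152.46, 152.46]. Speed limits (degrees/s): [147.25, 147.25, 180, 180, 180, 180, 180].

## Interface

Orientations are given as [roll, pitch, yaw] about the fixed x, y, z axes, in that order (R = Rz(yaw) Ry(pitch) Rx(roll)).
In Python, from bench import r, eyes gives the robot as it stands.
- The arm moves only by the tool carry_out, never from a script. Its argument "commands" is a list of rows, each a list of 3 entries, a list of its own where there are three numbers: the closure, from 0 (fully open) to 1 (shut), then the shift along the tool's x, y, z in cm, then the turn about the tool's z in rad. A call has 1 to 20 rows; each row is the pose to reach, as a shift and turn from the pose commanded when the call began, along the tool's axes at that moment; what a row does not reach only later rows make up. A row lasts 1/12 s, in which the tool goes at most 41.7 mm and 7.16 degrees, less where a joint would pass 70% of its speed; a pose out of reach is approached as far as the arm can. A call with a gripper value outside its range is refused whole. The fingers move at their own pace and stop on an object; "force" is the grip in N (left out, the last holds). Time passes only in rows, so rows that repeat a pose let the fingers close. It gives the time, the measured TCP pose, the force, the opening and the grip force at its end, in the units of the state.
- r.sense(): the state, without advancing time (a new reading comes with each control period).
- eyes.capture(name): name is "scene" or "top" or "wrist"; returns the picture (420x560x3 uint8, red, green, blue); there is no depth.
- eyes.get_calibration(name): a dict with "camera_matrix" (3x3 intrinsics, pixels), "xyz" and "rotation" of the camera in the world. Camera axes: x right, y down, z forward; pixel columns grow to the right and rows downward; lengths in m; the calibration is good to about 2 mm. The wrist camera is an equidistant fisheye: a pixel r from the principal point sees the ray r / f radians off the axis. A picture is of the moment at which its call begins: read the wrist's pose just before it. get_calibration takes no time and is no camera call; for the wrist camera it gives the pose at the moment of the call.
- r.job_done(): hands the job in; it is judged then, once.
Trained networks look in the newest picture that a camera, given by its name, has taken for a name from the list of things; names that differ only in an ending like _2 or _b are one class to them, and where a whole thing is asked for, a point or a joint stands for the part that bears it (a point fixed in the world has none). Each returns a list of dicts, best first, with "confidence" (0 to 1); they miss things now and then, are a little off and sometimes report something else, mostly with a low value. They report only what shows in the picture. A call takes as long as a camera call.
- eyes.outline_of(camera, query): "mask" (420x560 bool, what is visible of it) and "location" ([column, row] in pixels, amid what is visible of it).
- eyes.place_of(camera, query): "location" ([column, row] in pixels: a listed point, or the origin of a listed thing).
The state is a dict: "t": time; "joint_positions": joint angles; "joint_vel": joint speeds; "tau": joint torques, N m; "ee_pos": TCP position; "ee_rot": TCP orientation; "ft_force": force on the tool from outside, world axes, zero at the start; "torque": the same for the moment, N m; "finger_gap": opening from 0.0 (shut) to 1.0 (fully open); "grip_force": force on a finger pad.
Only numpy, scipy, OpenCV 4.12 (cv2) and the standard library are available. Lean on these libraries where they do the work, as an engineer would, in place of code of your own. Each camera call takes 0.05 s, during which the arm holds its last target. There are 200 camera calls.

## Task

One of the three breakers in the power unit on the silversmith's bench has tripped: its lever stands half-way and its white trip pin has popped up. Reset it: push the lever fully off, towards the unit's robot-side edge and home against its stop so that the pin drops, then throw it fully on like its two neighbours and let go. Feel for the stops and never press on the breaker with more than 25 N; leave the other two on, and do not disturb the tins and the bangle lying about.

Things in the scene. Friction and masses are not known exactly. Their poses are not given: they have to be found in the camera images.
- breaker_a: The tripped breaker: fixed grey case 130 (x) by 78 (y) by 72 mm high (black rim to 75) on the unit's 30 mm high plinth; one of three alike in a row along its y, 98 mm apart, in any of the places. Origin: centre of the case's underside. z up; x away from the robot, within 0.4 rad of world x: -x is OFF, +x is ON. The lever's pivot lies along y, 55 mm above the origin. Never press on it over 25 N.
- breaker_a_lever (a joint): Angle of the tripped lever, rad: 0 upright, negative towards off (-x), positive towards on (+x). Starts at 0.02 to 0.18. Takes 3 N at the tip (up to 12 off a far lean unless its arc is followed); stays put. With the pin up it jams at about +0.28; do not force it. The off stop is springy, hidden, and differs each time: anywhere from -0.25 to -0.6. Once reset it swings on, to a springy stop near +0.55; fully on is above 0.45.
- breaker_a_lever_tip (a point): Middle of the top end of the tripped lever, 75 mm from its pivot (upright: 160 mm above the bench). The black lever is a bar 12 mm thick (along the swing) by 20 mm wide (along y), widening to 28 mm over its last 16 mm. The z axis runs along the lever from pivot to tip, y along the pivot.
- trip_flag (a joint): Drop of the white 12 mm trip pin, m: 0 tripped (8 mm proud of the case, 20 mm to the off side and 29 mm to the +y side of the pivot), 0.008 reset (flush); above 0.007 is reset and stays. Touching it does nothing: only the lever moves it, in the last 0.2 rad or so before the off stop, taking 8 to 17 N near the tip (most when leaning far); then, at the stop, the push grows by 5 N per mm.
- breaker_b_lever (a joint): Lever angle in rad of a neighbouring sound breaker, of the same shape and sense; on (0.55). Its pin is down. Must stay on (above 0.45).
- breaker_c_lever (a joint): Lever angle in rad of the other neighbouring sound breaker, of the same shape and sense; on (0.55). Must stay on (above 0.45).
- breaker_b_lever_tip (a point): Middle of the top end of breaker_b's lever, 75 mm from its pivot, as on breaker_a.
- breaker_c_lever_tip (a point): Middle of the top end of breaker_c's lever, 75 mm from its pivot, as on breaker_a.
- tin_big: Loose closed polish tin, 72 mm wide, 26 mm high, on the bench on the robot's side of the unit. Bystander. Origin: centre of its underside.
- bangle: Loose brass bangle, 68 mm wide, 12 mm high, on the bench on the robot's side of the unit. Bystander. Origin: centre of its underside.
- tin_small: Loose closed tin, 52 mm wide, 20 mm high, on the bench beyond the unit. Bystander. Origin: centre of its underside.

How it is judged:
By the outcome, as a careful person would: the job done as asked, in the order asked, and still so for the second after the job is handed in, with the robot touching nothing.
It also fails if it takes over 67 s, if anything falls off the work surface, if the arm or the gripper's body presses on something with over 40 N, if the wrist force passes 120 N, or if a joint passes its speed limit or range.

## Working session

There is one attempt and no reset: what is moved stays moved. The work goes in short steps, Python scripts to look and compute and a tool call to move; the robot and the scene stay as the last step left them, time stands still between calls to the robot, and variables do not carry over. Pictures are saved under pics/ and viewed, at most 10 in all, crops included, and the job is handed in when it is done.

Besides the shell and the picture viewer there is one more tool, called after "Call:" as name(argument=value, ...), one argument or row to a line, values as JSON. carry_out: Moves the arm, as the interface text tells. Its arguments: {"type":"object","properties":{"commands":{"type":"array","items":{"type":"array"}},"force":{"type":"number"}},"required":["commands"]}

```bash
mkdir -p pics
cat > h.py <<'E'
from bench import r, eyes
import numpy as np, cv2
def ray(cam,px):
    c=eyes.get_calibration(cam);K=np.array(c["camera_matrix"]);R=np.array(c["rotation"])
    d=np.linalg.inv(K)@[px[0],px[1],1]
    if cam=="wrist":
        th=np.hypot(d[0],d[1]);s=np.sin(th)/max(th,1e-9);d=np.array([d[0]*s,d[1]*s,np.cos(th)])
    return np.array(c["xyz"]),R@d
def atz(cam,px,z):
    o,d=ray(cam,px);return o+d*(z-o[2])/d[2]
def tri(a,b):
    (o1,d1),(o2,d2)=a,b
    A=np.stack([d1,-d2],1);s=np.linalg.lstsq(A,o2-o1,rcond=None)[0]
    p,q=o1+s[0]*d1,o2+s[1]*d2
    return (p+q)/2,np.linalg.norm(p-q)
E
python3 - <<'E'
from h import *
np.set_printoptions(precision=4,suppress=True)
for c in("scene","top"):
    im=eyes.capture(c);cv2.imwrite(f"pics/{c}0.png",im[:,:,::-1])
    print(c,np.array(eyes.get_calibration(c)["xyz"]))
    for q in("breaker_a","breaker_a_lever_tip","breaker_b_lever_tip","trip_flag","tin_big","bangle","tin_small"):
        for x in eyes.place_of(c,q)[:4]:
            z={"breaker_a":.03}.get(q,.155 if "tip" in q else 0.11 if q=="trip_flag" else 0)
            print(q,round(x["confidence"],2),np.array(x["location"]),atz(c,x["location"],z))
print(r.sense())
E
```

```text
scene [1.11   0.1873 0.5496]Traceback (most recent call last):
  File "<stdin>", line 9, in <module>
  File "h.py", line 10, in atz
    o,d=ray(cam,px);return o+d*(z-o[2])/d[2]
                                        ~^^^
IndexError: invalid index to scalar variable.
```

```bash
ls pics
```

```text
scene0.png
```

```bash
python3 - <<'E'
from h import *
print(eyes.get_calibration("scene"),eyes.get_calibration("top"))
E
sed -i 's/R=np.array(c\["rotation"\])/R=c["rotation"];R=np.array(R) if np.size(R)==9 else Rotation.from_euler("xyz",R,degrees=True).as_matrix()/; 2a from scipy.spatial.transform import Rotation' h.py
```

```text
{'camera_matrix': array([[423.62123662,   0.        , 282.74418925],
       [  0.        , 423.62123662, 204.48740557],
       [  0.        ,   0.        ,   1.        ]]), 'xyz': array([1.10997931, 0.1872857 , 0.54959197]), 'rotation': array([-127.3298406 ,    0.76120591,  108.39723394])} {'camera_matrix': array([[386.04531413,   0.        , 274.35219497],
       [  0.        , 386.04531413, 207.10133896],
       [  0.        ,   0.        ,   1.        ]]), 'xyz': array([0.53178966, 0.01969357, 0.79145832]), 'rotation': array([-1.76847799e+02, -1.44044397e-01, -9.06508318e+01])}
```

Run:
```python
from h import *
np.set_printoptions(precision=4,suppress=True)
for c in("scene","top"):
    im=eyes.capture(c);cv2.imwrite(f"pics/{c}0.png",im[:,:,::-1])
    for q in("breaker_a","breaker_a_lever_tip","trip_flag","tin_big","bangle","tin_small"):
        for x in eyes.place_of(c,q)[:4]:
            z={"breaker_a":.03}.get(q,.155 if "tip" in q else 0.11 if q=="trip_flag" else 0)
            print(c,q,round(x["confidence"],2),np.array(x["location"]),atz(c,x["location"],z))
print(r.sense())
```

```text
scene breaker_a 0.85 [314.8 267.5] [0.6161 0.0728 0.03  ]
scene breaker_a_lever_tip 0.87 [315.4 211.3] [0.622  0.0711 0.155 ]
scene breaker_a_lever_tip 0.43 [352.6 226.8] [0.6407 0.1311 0.155 ]Traceback (most recent call last):
  File "<stdin>", line 6, in <module>
ValueError: it knows: bangle, breaker, breaker_a_lever_tip, breaker_b_lever_tip, breaker_c_lever_tip, tin_big, tin_small
```

View pics/scene0.png

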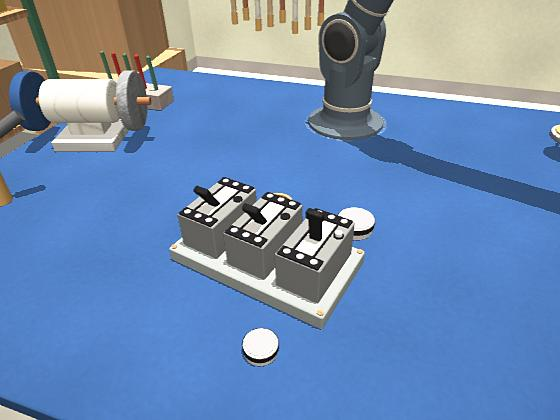

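The scene shows the tripped lever upright on the rightmost (+y) breaker, with its tip at about (315,211) and the white pin at (340,235). The other two lean on. The bench's small tin is at (260,345) and the big tin is behind at (357,222).

Run:
```python
from h import *
np.set_printoptions(precision=4,suppress=True)
rays={}
for c in("top","scene"):
    im=eyes.capture(c);cv2.imwrite(f"pics/{c}0.png",im[:,:,::-1])
    for q in("breaker","breaker_a_lever_tip","breaker_b_lever_tip","breaker_c_lever_tip","tin_big","bangle","tin_small"):
        for x in eyes.place_of(c,q)[:4]:
            z={"breaker":.03}.get(q,.155 if "tip" in q else 0)
            print(c,q,round(x["confidence"],2),np.array(x["location"]),atz(c,x["location"],z))
            rays.setdefault((c,q),ray(c,x["location"]))
for q in ("breaker","breaker_a_lever_tip"):
    if ("top",q) in rays: print(q,tri(rays["top",q],rays["scene",q]))
print(r.sense())
```

```text
top breaker 0.96 [246.2 186.2] [0.6158 0.0726 0.03  ]
top breaker_a_lever_tip 0.68 [238.5 167.5] [0.6333 0.0765 0.155 ]
top breaker_a_lever_tip 0.2 [313.3 274.2] [ 0.4562 -0.0448  0.155 ]
top breaker_b_lever_tip 0.67 [360.  178.4] [ 0.6129 -0.1249  0.155 ]
top breaker_c_lever_tip 0.85 [302.8 165.8] [ 0.635  -0.0303  0.155 ]
top tin_big 0.58 [229.6 263.2] [0.462  0.1096 0.    ]
top bangle 0.85 [314.3 274.7] [ 0.4367 -0.0625  0.    ]
top tin_small 0.75 [266.5 110.5] [0.7769 0.0313 0.    ]
scene breaker 0.64 [312. 268.] [0.6186 0.0686 0.03  ]
scene breaker_a_lever_tip 0.68 [316.3 212.4] [0.6241 0.0731 0.155 ]
scene breaker_b_lever_tip 0.69 [250.5 207.6] [ 0.6427 -0.0254  0.155 ]
scene breaker_b_lever_tip 0.66 [200.6 190. ] [ 0.6237 -0.1198  0.155 ]
scene breaker_b_lever_tip 0.32 [351.6 228.4] [0.6446 0.1304 0.155 ]
scene breaker_c_lever_tip 0.63 [249.9 208.7] [ 0.6456 -0.0253  0.155 ]
scene tin_big 0.96 [354.1 226.9] [0.4558 0.112  0.    ]
scene bangle 0.48 [278.7 203.1] [ 0.4263 -0.057   0.    ]
scene tin_small 0.93 [261.5 355. ] [0.7817 0.0377 0.    ]
breaker (array([0.6166, 0.0705, 0.0286]), np.float64(0.004571506942666081))
breaker_a_lever_tip (array([0.6324, 0.0755, 0.1618]), np.float64(0.0008226999596027011))
{'t': 1.05, 'joint_positions': array([-69.7226,  26.8475,  -2.7846,  87.8048,   1.3804,  65.3744,
        -4.7161]), 'joint_vel': array([-0.0495,  0.029 , -0.0302, -0.0131,  0.0204,  0.008 ,  0.0646]), 'tau': array([ -0.0004, -51.0173,  -0.0462, -23.8016,   0.0111,   0.001 ,
         0.    ]), 'ee_pos': array([0.2521, 0.6262, 0.2564]), 'ee_rot': array([179.9933,  -0.0029, 158.0664]), 'ft_force': array([-0.7519,  0.1807, -0.1873]), 'torque': array([ 0.0016,  0.0126, -0.0287]), 'grip_force': 0.0, 'finger_gap': 0.9962002769769356}
```

View pics/top0.png

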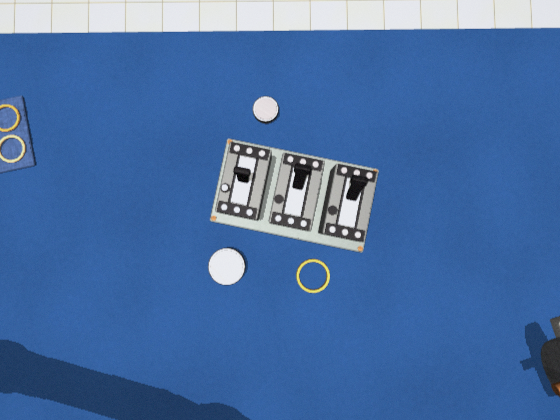

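The top view agrees: tripped lever at (240,172), unit turned about -13°, big tin at (227,266), bangle at (313,276). I'll move above the breaker with the jaws shut and the tool's x pointing towards OFF.

Call:
carry_out(
  commands=[
    [1,[-2,-1.4,0],-0.05],
    [1,[-5,-3.5,0],-0.1],
    [1,[-8,-5.5,0],-0.156],
    [1,[-11,-7.6,0],-0.156],
    [1,[-14.2,-9.8,0],-0.156],
    [1,[-17.5,-12.1,0],-0.156],
    [1,[-20.8,-14.4,0],-0.156],
    [1,[-24.1,-16.7,0],-0.156],
    [1,[-27.4,-18.9,0],-0.156],
    [1,[-30.7,-21.2,0],-0.156],
    [1,[-34,-23.5,0],-0.156],
    [1,[-37.3,-25.8,0],-0.156],
    [1,[-40.6,-28.1,0],-0.156],
    [1,[-43.9,-30.3,0],-0.156],
    [1,[-47.2,-32.6,0],-0.156],
    [1,[-50.5,-34.9,0],-0.156],
    [1,[-53,-36.6,0],-0.156],
    [1,[-54.5,-37.6,0],-0.156],
    [1,[-54.5,-37.6,0],-0.156],
    [1,[-54.5,-37.6,0],-0.156],
  ],
)

```text
t: 2.72
ee_pos: [0.6174, 0.0728, 0.2561]
ee_rot: [-180.0, -0.0, 166.9]
ft_force: [0.2, 1.7, -0.2]
finger_gap: 0.003
grip_force: 0.0
```

Run:
```python
from h import *
np.set_printoptions(precision=4,suppress=True)
s=r.sense();print({k:s[k] for k in("t","ee_pos","ee_rot","ft_force","finger_gap","joint_positions")})
im=eyes.capture("wrist");cv2.imwrite("pics/w1.png",im[:,:,::-1])
print(eyes.get_calibration("wrist"))
for q in("breaker","breaker_a_lever_tip","breaker_b_lever_tip","breaker_c_lever_tip"):
    for x in eyes.place_of("wrist",q)[:4]:
        z={"breaker":.03}.get(q,.159 if "_a" in q else .149)
        print(q,round(x["confidence"],2),np.array(x["location"]),atz("wrist",x["location"],z))
```

```text
{'t': 2.7167, 'ee_pos': array([0.6174, 0.0728, 0.2561]), 'ee_rot': array([-179.9989,   -0.0174,  166.8691]), 'ft_force': array([ 0.154 ,  1.7171, -0.1762]), 'finger_gap': 0.003429069030330927, 'joint_positions': array([-17.6391,  21.8358,   9.403 ,  96.0415,  -3.9359,  62.4611,
        69.7922])}
{'camera_matrix': array([[325.1923,   0.    , 280.612 ],
       [  0.    , 325.1923, 207.8114],
       [  0.    ,   0.    ,   1.    ]]), 'xyz': array([0.5401, 0.093 , 0.3746]), 'rotation': array([162.1732,   0.0041,  77.0407])}
breaker 0.68 [281.  180.4] [0.6175 0.0765 0.03  ]
breaker_a_lever_tip 0.74 [284.2 235.4] [0.6283 0.0766 0.159 ]
breaker_b_lever_tip 0.98 [ 68.4 260.5] [ 0.617  -0.1238  0.149 ]
breaker_c_lever_tip 0.59 [161.5 265.9] [ 0.6379 -0.029   0.149 ]
```

View pics/w1.png

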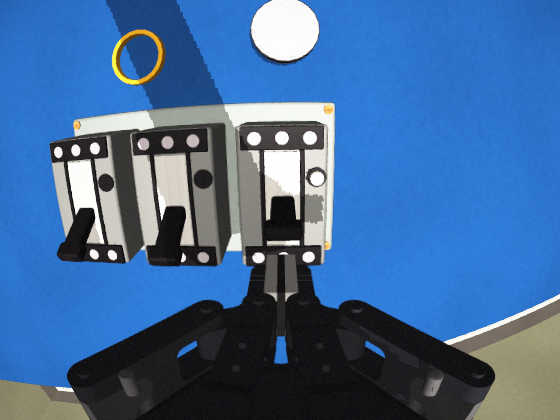

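The wrist view shows the shut fingers at (281,270). Lever a is at (283,215) with its pin up at (316,178), and the unit is square to the picture, so the yaw is right. Next I'll come down on the +x side of the lever.

Call:
carry_out(
  commands=[
    [1,[-1.5,0.1,0],0],
    [1,[-3,0.2,0],0],
    [1,[-4,0.2,0],0],
    [1,[-4,0.2,0],0],
    [1,[-4,0.2,2],0],
    [1,[-4,0.2,4.5],0],
    [1,[-4,0.2,7],0],
    [1,[-4,0.2,8.5],0],
    [1,[-4,0.2,8.5],0],
    [1,[-4,0.2,8.5],0],
    [1,[-4,0.2,8.5],0],
  ],
)

```text
t: 3.88
ee_pos: [0.6572, 0.0672, 0.1727]
ee_rot: [179.9, 0.1, 167.0]
ft_force: [0.2, 0.3, -0.8]
finger_gap: 0.0
grip_force: 0.0
```

```bash
cat > st.py <<'E'
from h import *
import sys
P=np.array([.619,.075]);a=np.radians(-12.8);u=np.array([np.cos(a),np.sin(a)]);v=np.array([-u[1],u[0]])
s=r.sense();d=s["ee_pos"][:2]-P
print("t",s["t"],"unit x,y mm",(d@u*1e3).round(1),(d@v*1e3).round(1),"z",s["ee_pos"][2].round(4),"F",(s["ft_force"][:2]@u).round(1),(s["ft_force"][:2]@v).round(1),s["ft_force"][2].round(1))
if len(sys.argv)>1: cv2.imwrite(f"pics/{sys.argv[1]}.png",eyes.capture(sys.argv[2])[:,:,::-1])
E
python3 st.py w2 wrist
```

```text
t 3.8833 unit x,y mm 38.9 0.8 z 0.1727 F 0.1 0.4 -0.8
```

View pics/w2.png

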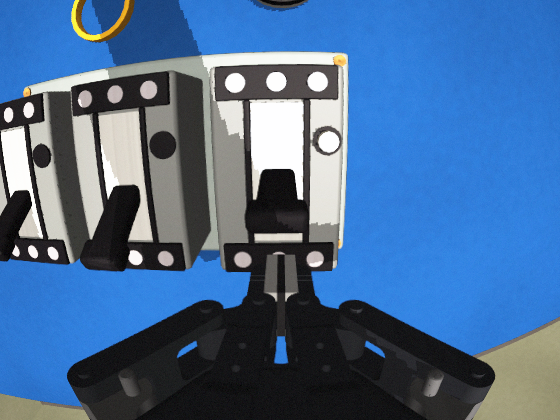

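Fingers are beyond the lever: lever end at (277,220), fingertips at (281,258), clear of it. Pushing towards OFF.

Call:
carry_out(
  commands=[
    [1,[0.3,0,0],0],
    [1,[0.6,0,0],0],
    [1,[0.8,0,0],0],
    [1,[1.0,0,0],0],
    [1,[1.2,0,0],0],
    [1,[1.4,0,0],0],
    [1,[1.6,0,0],0],
    [1,[1.8,0,0],0],
    [1,[2.0,0,0],0],
    [1,[2.2,0,0],0],
    [1,[2.4,0,0],0],
  ],
)

```text
t: 4.85
ee_pos: [0.6335, 0.072, 0.1716]
ee_rot: [180.0, 0.1, 167.0]
ft_force: [3.3, -0.1, 2.4]
finger_gap: -0.003
grip_force: 1.7
```

```bash
python3 st.py
```

```text
t 4.85 unit x,y mm 14.8 0.3 z 0.1716 F 3.2 0.6 2.4
```

Call:
carry_out(
  commands=[
    [1,[0.1,0,0],0],
    [1,[0.2,0,0],0],
    [1,[0.3,0,0],0],
    [1,[0.4,0,0],0],
    [1,[0.5,0,0],0],
    [1,[0.6,0,0],0],
    [1,[0.7,0,0],0],
    [1,[0.8,0,0],0],
  ],
)

```text
t: 5.52
ee_pos: [0.6253, 0.0739, 0.1712]
ee_rot: [-180.0, -0.0, 167.0]
ft_force: [3.4, -1.5, 2.4]
finger_gap: 0.0
grip_force: 1.7
```

Call:
carry_out(
  commands=[
    [1,[0.1,0,0],0],
    [1,[0.2,0,0],0],
    [1,[0.3,0,0],0],
    [1,[0.4,0,0.03],0],
    [1,[0.5,0,0.03],0],
    [1,[0.6,0,0.05],0],
  ],
)

```text
t: 6.02
ee_pos: [0.6204, 0.075, 0.1708]
ee_rot: [180.0, 0.1, 167.0]
ft_force: [6.2, -1.8, -0.2]
finger_gap: 0.002
grip_force: 3.1
```

Call:
carry_out(
  commands=[
    [1,[0.1,0,0.01],0],
    [1,[0.2,0,0.02],0],
    [1,[0.3,0,0.03],0],
    [1,[0.4,0,0.04],0],
  ],
)

```text
t: 6.35
ee_pos: [0.6176, 0.0756, 0.1705]
ee_rot: [180.0, 0.3, 167.0]
ft_force: [8.3, -2.4, -2.6]
finger_gap: -0.001
grip_force: 3.9
```

Call:
carry_out(
  commands=[
    [1,[0.1,0,0.03],0],
    [1,[0.2,0,0.06],0],
    [1,[0.3,0,0.1],0],
    [1,[0.4,0,0.13],0],
  ],
)

```text
t: 6.68
ee_pos: [0.6138, 0.0764, 0.1695]
ee_rot: [180.0, 0.3, 167.0]
ft_force: [8.4, -3.1, 0.3]
finger_gap: -0.003
grip_force: 3.8
```

Call:
carry_out(
  commands=[
    [1,[0.1,0,0.04],0],
    [1,[0.2,0,0.07],0],
    [1,[0.3,0,0.11],0],
    [1,[0.4,0,0.15],0],
  ],
)

```text
t: 7.02
ee_pos: [0.61, 0.0773, 0.1684]
ee_rot: [180.0, 0.3, 167.0]
ft_force: [7.8, -3.6, 2.0]
finger_gap: 0.0
grip_force: 4.0
```

```bash
python3 st.py w3 wrist
```

```text
t 7.0167 unit x,y mm -9.3 0.2 z 0.1684 F 8.4 -1.7 2.0
```

View pics/w3.png

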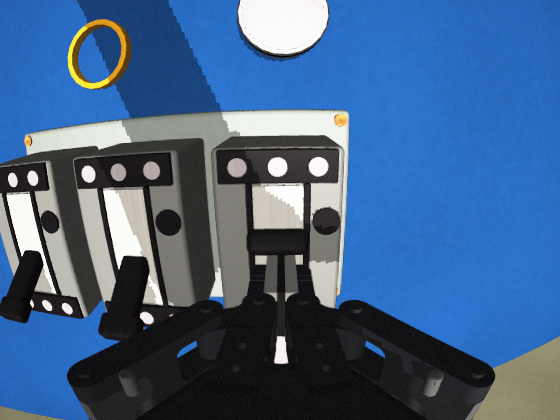

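The pin now shows dark at (326,220), like its neighbours, so it is dropping or down. I'll keep going until I feel the stop.

Call:
carry_out(
  commands=[
    [1,[0.1,0,0.04],0],
    [1,[0.2,0,0.08],0],
    [1,[0.3,0,0.12],0],
  ],
)

```text
t: 7.32
ee_pos: [0.6071, 0.0779, 0.1674]
ee_rot: [180.0, 0.3, 167.0]
ft_force: [6.4, -3.1, 0.8]
finger_gap: 0.003
grip_force: 3.6
```

Call:
carry_out(
  commands=[
    [1,[0.1,0,0.04],0],
    [1,[0.2,0,0.09],0],
    [1,[0.3,0,0.13],0],
  ],
)

```text
t: 7.57
ee_pos: [0.606, 0.0782, 0.167]
ee_rot: [179.9, 0.6, 166.9]
ft_force: [10.3, -4.2, 3.8]
finger_gap: 0.002
grip_force: 5.6
```

Call:
carry_out(
  commands=[
    [1,[0.07,0,0.02],0],
    [1,[0.15,0,0.04],0],
    [1,[0.15,0,0.04],0],
  ],
)

```text
t: 7.82
ee_pos: [0.6044, 0.0785, 0.1664]
ee_rot: [179.9, 0.5, 166.9]
ft_force: [8.8, -3.4, 2.1]
finger_gap: -0.002
grip_force: 4.8
```

Call:
carry_out(
  commands=[
    [1,[0.1,0,0.04],0],
    [1,[0.2,0,0.09],0],
    [1,[0.2,0,0.09],0],
  ],
)

```text
t: 8.07
ee_pos: [0.6035, 0.0787, 0.166]
ee_rot: [179.9, 0.7, 166.9]
ft_force: [11.1, -4.2, 2.4]
finger_gap: 0.001
grip_force: 5.7
```

Call:
carry_out(
  commands=[
    [1,[0.1,0,0.05],0],
    [1,[0.2,0,0.1],0],
    [1,[0.2,0,0.1],0],
  ],
)

```text
t: 8.32
ee_pos: [0.6029, 0.0788, 0.1658]
ee_rot: [179.8, 0.9, 166.9]
ft_force: [13.6, -4.4, 3.1]
finger_gap: -0.003
grip_force: 6.8
```

Call:
carry_out(
  commands=[
    [1,[0.1,0,0.05],0],
    [1,[0.2,0,0.1],0],
    [1,[0.2,0,0.1],0],
    [1,[0.2,0,0.1],0],
  ],
)

```text
t: 8.65
ee_pos: [0.6023, 0.0789, 0.1656]
ee_rot: [179.8, 1.1, 166.9]
ft_force: [14.0, -4.4, 5.2]
finger_gap: -0.0
grip_force: 8.0
```

```bash
python3 st.py w4 wrist; python3 -c "
import cv2;i=cv2.imread('pics/w4.png')[100:340,150:400];cv2.imwrite('pics/w4c.png',cv2.resize(i,None,fx=2.4,fy=2.4))"
```

```text
t 8.65 unit x,y mm -17.1 0.2 z 0.1656 F 14.6 -1.2 5.2
```

View pics/w4c.png

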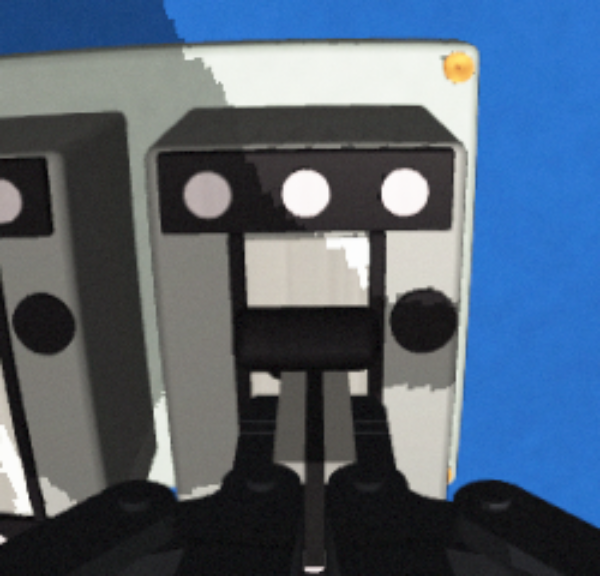

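The pin disc reads dark, matching the neighbour's. The last steps rose about 4 N per mm, as a stop would. One more gentle push to be sure.

Call:
carry_out(
  commands=[
    [1,[0.1,0,0.04],0],
    [1,[0.2,0,0.08],0],
    [1,[0.2,0,0.08],0],
  ],
)

```text
t: 8.95
ee_pos: [0.6018, 0.0791, 0.1655]
ee_rot: [179.8, 1.3, 166.9]
ft_force: [17.6, -5.4, 5.8]
finger_gap: -0.003
grip_force: 9.0
```

Home against the stop: about 19 N, and still stiff. Now I'll back off, lift over and come down on the off side.

Call:
carry_out(
  commands=[
    [1,[-0.7,0,0],0],
    [1,[-1.5,0,0],0],
    [1,[-2,0,-0.5],0],
    [1,[-2,0,-2.5],0],
    [1,[-2,0,-4.5],0],
    [1,[-1,0,-5],0],
    [1,[1,0,-5],0],
    [1,[3,0,-5],0],
    [1,[4,0,-5],0],
    [1,[4.5,0,-5],0],
    [1,[4.5,0,-5],0],
    [1,[4.5,0,-5],0],
  ],
)

```text
t: 9.95
ee_pos: [0.5491, 0.0917, 0.2109]
ee_rot: [180.0, 0.0, 167.0]
ft_force: [-0.1, -0.6, -0.3]
finger_gap: -0.003
grip_force: 0.0
```

```bash
python3 st.py w5 top
python3 - <<'E'
from h import *
import cv2
for x in eyes.place_of("top","breaker_a_lever_tip")[:3]: print(x,atz("top",x["location"],.15))
i=cv2.imread('pics/w5.png')[110:310,170:420];cv2.imwrite('pics/w5c.png',cv2.resize(i,None,fx=2.8,fy=2.8))
E
```

```text
t 9.95 unit x,y mm -71.9 0.8 z 0.2109 F 0.0 -0.6 -0.3
{'location': [238.0, 190.4], 'confidence': 0.38} [0.5956692  0.07798437 0.15      ]
```

View pics/w5c.png

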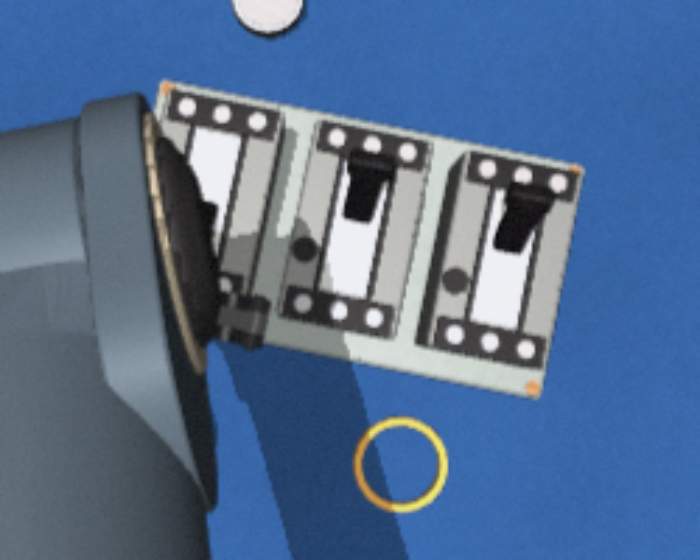

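Both neighbours are still on; breaker a is hidden by the arm. Descending on the off side, then pushing towards ON along the arc.

Call:
carry_out(
  commands=[
    [1,[0,0,1.5],0],
    [1,[0,0,3.5],0],
    [1,[0,0,5],0],
    [1,[0,0,5],0],
    [1,[-0.4,0,5],0],
    [1,[-0.8,0,5],0],
    [1,[-1.1,0,5],0],
    [1,[-1.4,0,5],0],
    [1,[-1.7,0,5],0],
    [1,[-2,0,5],0],
    [1,[-2.2,0,5],0],
    [1,[-2.4,0,4.9],0],
  ],
)

```text
t: 11.05
ee_pos: [0.5721, 0.0862, 0.1618]
ee_rot: [-180.0, -0.1, 167.0]
ft_force: [-1.7, 0.4, -1.5]
finger_gap: 0.002
grip_force: 1.0
```

```bash
python3 st.py
```

```text
t 11.05 unit x,y mm -48.2 0.6 z 0.1618 F -1.7 0.0 -1.5
```

Call:
carry_out(
  commands=[
    [1,[-0.2,0,-0.1],0],
    [1,[-0.4,0,-0.19],0],
    [1,[-0.6,0,-0.27],0],
    [1,[-0.8,0,-0.35],0],
    [1,[-1.0,0,-0.43],0],
    [1,[-1.2,0,-0.5],0],
    [1,[-1.4,0,-0.56],0],
    [1,[-1.6,0,-0.62],0],
    [1,[-1.8,0,-0.68],0],
    [1,[-2.0,0,-0.73],0],
    [1,[-2.2,0,-0.77],0],
    [1,[-2.4,0,-0.8],0],
  ],
)

```text
t: 12.05
ee_pos: [0.5961, 0.0809, 0.1702]
ee_rot: [180.0, 0.0, 167.0]
ft_force: [-3.3, 0.4, 2.9]
finger_gap: 0.001
grip_force: 1.6
```

```bash
python3 st.py
```

```text
t 12.05 unit x,y mm -23.6 0.7 z 0.1702 F -3.3 -0.3 2.9
```

Call:
carry_out(
  commands=[
    [1,[-0.2,0,-0.02],0],
    [1,[-0.4,0,-0.04],0],
    [1,[-0.6,0,-0.05],0],
    [1,[-0.8,0,-0.05],0],
    [1,[-1.0,0,-0.05],0],
    [1,[-1.2,0,-0.03],0],
    [1,[-1.4,0,0],0],
    [1,[-1.6,0,0.03],0],
    [1,[-1.8,0,0.07],0],
    [1,[-2.0,0,0.12],0],
  ],
)

```text
t: 12.88
ee_pos: [0.6156, 0.0762, 0.1689]
ee_rot: [180.0, 0.0, 167.0]
ft_force: [-2.0, 0.5, 3.5]
finger_gap: 0.002
grip_force: 1.8
```

```bash
python3 st.py
```

```text
t 12.8833 unit x,y mm -3.6 0.4 z 0.1689 F -2.0 0.0 3.5
```

Now past the jam region, in small steps.

Call:
carry_out(
  commands=[
    [1,[-0.15,0,0.03],0],
    [1,[-0.3,0,0.06],0],
    [1,[-0.45,0,0.1],0],
    [1,[-0.6,0,0.14],0],
    [1,[-0.75,0,0.18],0],
  ],
)

```text
t: 13.3
ee_pos: [0.6228, 0.0746, 0.1671]
ee_rot: [180.0, 0.0, 167.0]
ft_force: [-2.5, 1.1, 3.3]
finger_gap: 0.0
grip_force: 1.8
```

```bash
python3 st.py
```

```text
t 13.3 unit x,y mm 3.8 0.4 z 0.1671 F -2.7 0.5 3.3
```

Call:
carry_out(
  commands=[
    [1,[-0.15,0,0.04],0],
    [1,[-0.3,0,0.09],0],
    [1,[-0.45,0,0.14],0],
    [1,[-0.6,0,0.2],0],
    [1,[-0.75,0,0.27],0],
  ],
)

```text
t: 13.72
ee_pos: [0.6302, 0.0729, 0.1643]
ee_rot: [180.0, 0.0, 167.0]
ft_force: [-2.9, 0.4, 4.2]
finger_gap: -0.0
grip_force: 1.7
```

Call:
carry_out(
  commands=[
    [1,[-0.1,0,0.03],0],
    [1,[-0.2,0,0.06],0],
    [1,[-0.3,0,0.1],0],
    [1,[-0.4,0,0.14],0],
  ],
)

```text
t: 14.05
ee_pos: [0.6338, 0.0721, 0.1628]
ee_rot: [180.0, -0.0, 167.0]
ft_force: [-1.7, 0.2, 3.3]
finger_gap: -0.0
grip_force: 1.7
```

Call:
carry_out(
  commands=[
    [1,[-0.1,0,0.04],0],
    [1,[-0.2,0,0.08],0],
    [1,[-0.3,0,0.12],0],
  ],
)

```text
t: 14.3
ee_pos: [0.636, 0.0717, 0.1617]
ee_rot: [-180.0, -0.1, 167.0]
ft_force: [-4.6, 0.5, 5.7]
finger_gap: 0.001
grip_force: 3.4
```

Force is rising, so this is the stop. A little more, then I'll let go.

Call:
carry_out(
  commands=[
    [1,[-0.1,0,0.04],0],
    [1,[-0.2,0,0.08],0],
    [1,[-0.2,0,0.08],0],
  ],
)

```text
t: 14.55
ee_pos: [0.6375, 0.0714, 0.161]
ee_rot: [-180.0, -0.2, 167.0]
ft_force: [-6.5, 2.0, 5.9]
finger_gap: 0.002
grip_force: 4.3
```

Call:
carry_out(
  commands=[
    [1,[-0.1,0,0.04],0],
    [1,[-0.2,0,0.08],0],
    [1,[-0.2,0,0.08],0],
  ],
)

```text
t: 14.8
ee_pos: [0.6387, 0.0711, 0.1603]
ee_rot: [-180.0, -0.3, 167.0]
ft_force: [-8.0, 1.6, 10.0]
finger_gap: -0.0
grip_force: 5.8
```

Call:
carry_out(
  commands=[
    [1,[0.7,0,0],0],
    [1,[1.5,0,0],0],
    [1,[2.5,0,-0.5],0],
    [1,[2.5,0,-3],0],
    [1,[2.5,0,-6],0],
    [1,[2.5,2,-9],0],
    [1,[2.5,5,-10],0],
    [1,[2.5,8,-10],0],
    [1,[2.5,11,-10],0],
    [1,[2.5,14,-10],0],
    [1,[2.5,17,-10],0],
    [1,[2.5,20,-10],0],
    [1,[2.5,22,-10],0],
    [1,[2.5,22,-10],0],
    [1,[2.5,22,-10],0],
  ],
)

```text
t: 16.05
ee_pos: [0.6648, 0.2919, 0.2594]
ee_rot: [-180.0, -0.0, 167.2]
ft_force: [0.0, -0.5, -0.2]
finger_gap: -0.004
grip_force: 0.0
```

```bash
python3 st.py s6 scene; python3 st.py t6 top
python3 - <<'E'
from h import *
for q in("a","b","c"):
  for x in eyes.place_of("top",f"breaker_{q}_lever_tip")[:2]: print(q,x,atz("top",x["location"],.149))
i=cv2.imread('pics/t6.png')[90:300,190:400];j=cv2.imread('pics/s6.png')[165:325,160:370]
cv2.imwrite('pics/c6.png',np.hstack([cv2.resize(i,(400,400)),cv2.resize(j,(400,400))]))
E
```

```text
t 16.05 unit x,y mm -3.4 221.6 z 0.2594 F 0.1 -0.5 -0.2
t 16.1 unit x,y mm -2.5 219.7 z 0.2597 F 0.1 -0.6 -0.1
a {'location': [243.3, 149.3], 'confidence': 0.59} [0.66499731 0.06874396 0.149     ]
b {'location': [361.5, 178.8], 'confidence': 0.64} [ 0.61297092 -0.12877785  0.149     ]
c {'location': [228.6, 263.1], 'confidence': 0.68} [0.47529721 0.09435503 0.149     ]
c {'location': [302.6, 164.9], 'confidence': 0.59} [ 0.63749906 -0.03050118  0.149     ]
```

View pics/c6.png

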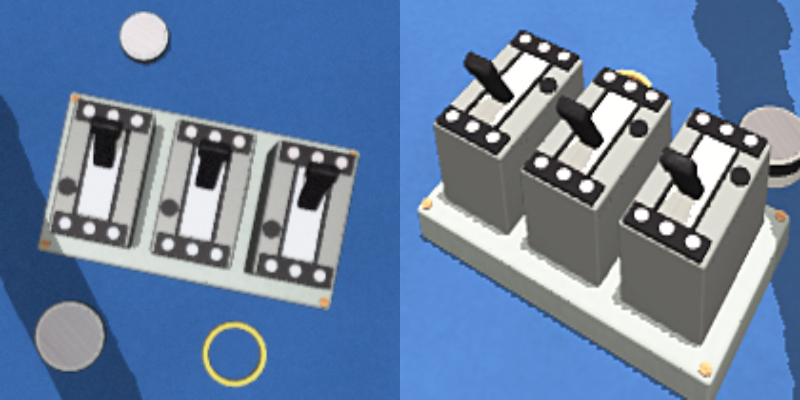

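All three levers now lean on alike and in line, all three pins are dark (down), and the tins and bangle are where they were. Handing in.

```bash
python3 -c "
from bench import r
print(r.job_done())"
```

```text
the job is handed in; nothing more can be done
None
```

The tripped breaker is reset: I pushed its lever home to the off stop so the pin dropped, then threw it fully on and let go. The highest force I read was about 19 N, the other two breakers are still on and the tins and bangle have not moved. The job is handed in.

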